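# Load a sample cassette and index it in front of the measuring head

### The job

Take the tall sample cassette out of the rack by its narrow ends, stand it on the rubber mat and let go of it, then take it again by its two broad windowed faces and lower it (do not drop it) into the nest between the cheeks of the carriage. Then pull up the carriage's spring index knob, slide the carriage one notch to the side where the measuring head stands, so that the cassette is squarely in front of the lens, and let the knob drop fully home in that notch. Leave all the other things where they are.

Things in the scene. Friction and masses are not known exactly. Their poses are not given: they have to be found in the camera images.
- cassette_mid (a point): Centre of the loose sample cassette: upright grey plastic box with black lid and a round glass window in each broad face; 36 mm thick (its x), 58 mm wide (y), 70 mm tall, 0.13 to 0.24 kg. It starts in one of the rack's two slots, its top 2 mm above the dividers, so only its narrow ends (58 mm apart) can be gripped there. Raise it 80 mm to clear the dividers.
- rack: Fixed steel rack, origin under the centre of its 110 x 76 x 8 mm base. Three dividers 6 mm thick, 34 mm long (y), up to 76 mm above the bench, at x = -47, 0, +47 mm, make two slots at x = -23.5 and +23.5 mm (floor 8 mm above the bench, 2.5 mm free each side). The cassette's ends stick out 12 mm beyond the dividers; 4 mm high lips stop it sliding endways.
- blank: Loose plain grey block in the rack's other slot, same footprint as the cassette (36 x 58 mm) but only 44 mm tall, without lid or windows; origin under its centre. Leave it.
- mat: Fixed flat black rubber mat on the bench, 130 x 130 mm, 3 mm thick, with nothing on it; origin at the centre of its underside. The place to set the cassette down upright and change the grip.
- slide: Fixed grey base of the index slide, 150 mm (x) by 290 mm (y), under 23 mm tall, origin under its middle. The carriage runs along its y axis. On the robot's side, at x = -55 mm, a steel strip has five notches 50 mm apart (y = -100 to 100 mm), 12 mm wide, for the 8 mm pin of the index knob.
- carriage (a joint): Position of the carriage along the slide's y axis in m: 0 (middle notch) at the start, positive towards slide +y. One notch is 0.05. Locked (about 2 mm play either way) while the pin is in a notch; free with about 1 to 2 N friction while the knob is pulled.
- nest (a point): Centre of the nest's floor on the carriage, 28 mm above the bench; axes as the slide's. Two cheeks, 63 mm apart inside (along y), 62 mm tall; 4 mm high lips 42 mm apart (along x); open to +x and -x. The cassette stands here, width along y (either way round), broad faces free; no room for a finger between cheek and cassette. Its centre is then 35 mm above this point.
- knob_grip (a point): Grip point on the axis of the round black index knob, 75 mm in front (-x of slide) of the nest on the same carriage. The knob is 30 mm in diameter, 26 mm tall (from 15 mm below to 11 mm above this point; the lowest 6 mm taper in), its top 86 mm above the bench when home. It pulls straight up and moves with the carriage.
- index_knob (a joint): How far the knob is pulled up, in m: 0 home (pin 8 mm deep in a notch), 0.014 the stop; the pin is clear of the notch from 0.009 on. The spring pulls down with about 4.5 N at home and 8 N at the stop. Released between notches, the knob stays at about 0.008, its pin on the strip, and drops in at a notch.
- lens (a point): Centre of the lens of the measuring head: a fixed white box 60 mm wide, 100 mm tall, with a short black barrel looking along the slide's -x at the rail, 63 mm above the bench; axes as the slide's. It stands behind the slide's far side, opposite the notch next to the middle one, on the +y or the -y side; 85 mm in x from the nest's centre.
- plate: Fixed white reference plate on a dark foot, 60 mm wide, 88 mm tall, thin, without barrel, behind the slide opposite the other neighbour notch; origin under its centre. Not the measuring head.
- beaker: Loose clear plastic beaker, 90 mm across, 120 mm tall, origin under its centre. Leave it.
- jar: Loose black jar, 64 mm across, 75 mm tall, origin under its centre. Leave it.
- can: Loose food can, 84 mm across, 110 mm tall, origin under its centre. Leave it.
- bottle: Loose white bottle, 60 mm across, 160 mm tall, origin under its centre. Leave it.
Things that resemble listed ones, but are neither listed nor needed, are in the scene too. What is shaped like the part that bears lens but pink or red is not meant.

How it is judged:
By the outcome, as a careful person would: the job done as asked, in the order asked, and still so for the second after the job is handed in, with the robot touching nothing.
It also fails if it takes over 56 s, if anything falls off the work surface, if the arm or the gripper's body presses on something with over 40 N, if the wrist force passes 120 N, or if a joint passes its speed limit or range.

### The arm

A 7-joint arm with a two-finger parallel gripper is mounted at the origin on the work surface. World frame = base frame: x ahead of the robot, y to its left, z up, the work surface at z = 0. Lengths are in m, angles in rad, forces in N, time in s.
With the tool pointing down it reaches from about 0.35 to 0.9 m from the base axis. Payload 8.1 kg.
Tool frame: the origin (TCP) lies between the finger pads; the fingertips stand 17 mm ahead of it and the grasp point (between the pads) lies 2 mm behind it; z points along the fingers, y is the line along which they close (so a half turn about z gives the same grasp; the last joint's range is limited). The gripper opens to 92 mm and grips with 3 to 60 N. Pads are 19 mm wide; open, the fingers measure 130 mm over their backs; the gripper's body (75 mm by 190 mm) begins 47 mm behind the grasp point.
Start: joints at [-1.442, 0.434, 0.025, 1.573, -0.012, 1.134, -0.075], TCP at [0.144, 0.608, 0.244] pointing down, gripper open.
Joint ranges: [-2.62, 2.62], [-0.44, 2.09], [-1.27, 1.32], [0.08, 2.57], [-1.32, 4.46], [0.12, 2], [-2.74, 2.74]. Speed limits (rad/s): [2.22, 2.22, 3.01, 3.01, 3.14, 3.14, 3.14].

### API

Orientations are given as a rotation vector (axis times angle).
In Python, from cell import observe, get_image, calibration, sign_off, look_for, regions_of, landmark_of gives the robot as it stands.
- The arm moves only by the tool jog_arm, never from a script. Its argument "plan" is a list of rows, each an object with "offset": the shift along the tool's x, y, z normalised to -1 to 1, where 1 is 0.15 m, a list of three; "twist": the turn, a rotation vector about the tool's x, y, z normalised to -1 to 1, where 1 is 2 pi rad, a list of three; "fingers": the gripper command: -1 is shut, 1 is fully open, values between are in proportion. In form: [{"offset": [x, y, z], "twist": [ax, ay, az], "fingers": fingers}, ...]. A call has 1 to 20 rows; each row is the pose to reach, as a shift and turn from the pose commanded when the call began, along the tool's axes at that moment, turning the shorter way round; what a row does not reach only later rows make up. A row lasts 1/8 s, in which the tool goes at most 62.5 mm and 10.7 degrees, less where a joint would pass 70% of its speed; a pose out of reach is approached as far as the arm can. A call with a number of a shift or a turn outside -1 to 1 is refused whole. A call with a gripper value outside its range is refused whole. The fingers move at their own pace and stop on an object; "newtons" is the grip in N (left out, the last holds). Time passes only in rows, so rows that repeat a pose let the fingers close. It gives the time, the measured TCP pose, the force, the opening and the grip force at its end, in the units of the state.
- observe(): the state, without advancing time (a new reading comes with each control period).
- get_image(name): name is "scene" or "top" or "wrist"; returns the picture (480x640x3 uint8, red, green, blue); there is no depth.
- calibration(name): a dict with "fov_y" (degrees; the focal length in pixels is half the picture's height over the tangent of half this angle, whatever the lens; pixels are square), "cx", "cy" (the principal point, pixels), "k1" (the pictures are not rectified: a ray, as slopes to the right and down, at radius r is drawn at 1 + k1 r^2 times it, then the intrinsics apply), "position" and "attitude" of the camera in the world. Camera axes: x right, y down, z forward; pixel columns grow to the right and rows downward; lengths in m; the calibration is good to about 2 mm. A picture is of the moment at which its call begins: read the wrist's pose just before it. calibration takes no time and is no camera call; for the wrist camera it gives the pose at the moment of the call.
- sign_off(): hands the job in; it is judged then, once.
Trained networks look in the newest picture that a camera, given by its name, has taken for a name from the list of things; names that differ only in an ending like _2 or _b are one class to them, and where a whole thing is asked for, a point or a joint stands for the part that bears it (a point fixed in the world has none). Each returns a list of dicts, best first, with "conf" (0 to 1); they miss things now and then, are a little off and sometimes report something else, mostly with a low value. They report only what shows in the picture. A call takes as long as a camera call. They do not tell look-alikes from the thing itself.
- look_for(thing, camera): "box" ([left, top, width, height] as shares, 0 to 1, of the picture: columns of its width, rows of its height, round what is visible of it).
- regions_of(thing, camera): "region" (480x640 bool, what is visible of it) and "box" ([left, top, width, height] as shares, 0 to 1, of the picture: columns of its width, rows of its height, round what is visible of it).
- landmark_of(thing, camera): "at" ([row, column] as shares, 0 to 1, of the picture: columns of its width, rows of its height: a listed point, or the origin of a listed thing).
The state is a dict: "clock": time; "joints": joint angles; "dq": joint speeds; "joint_efforts": joint torques, N m; "position": TCP position; "ee_rot": TCP orientation; "force": force on the tool from outside, world axes, zero at the start; "ft_torque": the same for the moment, N m; "width": opening from 0.0 (shut) to 1.0 (fully open); "gripper_force": force on a finger pad.
Only numpy, scipy, OpenCV 4.12 (cv2) and the standard library are available. Lean on these libraries where they do the work, as an engineer would, in place of code of your own. Each camera call takes 0.05 s, during which the arm holds its last target. There are 200 camera calls.

## Working session

There is one attempt and no reset: what is moved stays moved. The work goes in short steps, Python scripts to look and compute and a tool call to move; the robot and the scene stay as the last step left them, time stands still between calls to the robot, and variables do not carry over. Pictures are saved under pics/ and viewed, at most 10 in all, crops included, and the job is handed in when it is done.

Besides the shell and the picture viewer there is one more tool, called as name([rows], argument=value, ...), one row to a line, values as JSON. jog_arm: Moves the arm, as the interface text tells. Scaled input: -1 to 1 covers 0.15 m each way for a shift and 2 pi rad each way for a turn. Its arguments: {"type":"object","properties":{"plan":{"type":"array","items":{"type":"object","properties":{"offset":{"type":"array","items":{"type":"number","minimum":-1,"maximum":1}},"twist":{"type":"array","items":{"type":"number","minimum":-1,"maximum":1}},"fingers":{"type":"number"}}}},"newtons":{"type":"number"}},"required":["plan"]}

```bash
ls; mkdir -p pics; cat > h.py <<'E'
import numpy as np, cv2
from scipy.spatial.transform import Rotation as R
from cell import *
def cal(n):
    c=calibration(n); f=240/np.tan(np.radians(c["fov_y"])/2)
    return c,f
def rot(a):
    a=np.array(a,float)
    return a if a.shape==(3,3) else (R.from_rotvec(a).as_matrix() if a.size==3 else R.from_quat(a).as_matrix())
def ray(c,f,u,v):
    d=np.array([(u-c["cx"])/f,(v-c["cy"])/f]); s=d.copy()
    for _ in range(20): s=d/(1+c["k1"]*(s@s))
    return rot(c["attitude"])@np.array([s[0],s[1],1])
def at_z(cf,u,v,z):
    c,f=cf; d=ray(c,f,u,v); p=np.array(c["position"]); return p+d*(z-p[2])/d[2]
def proj(cf,P):
    c,f=cf; q=rot(c["attitude"]).T@(np.array(P)-c["position"]); s=q[:2]/q[2]
    s=s*(1+c["k1"]*(s@s)); return s*f+[c["cx"],c["cy"]]
def tri(obs):
    A=np.zeros((3,3));b=np.zeros(3)
    for cf,u,v in obs:
        d=ray(*cf,u,v); d/=np.linalg.norm(d); M=np.eye(3)-np.outer(d,d); A+=M; b+=M@np.array(cf[0]["position"])
    return np.linalg.solve(A,b)
def save(im,n): cv2.imwrite("pics/"+n,im[:,:,::-1])
E
python3 - <<'E'
from h import *
print(observe())
for n in ("scene","top"):
    im=get_image(n); save(im,n+"0.png"); c=calibration(n); print(n,c)
    cf=cal(n)
    for t in ["cassette_mid","rack","blank","mat","slide","nest","knob_grip","lens","plate"]:
        r=landmark_of(t,n)
        print(t,[(round(x["conf"],2),round(x["at"][1]*640,1),round(x["at"][0]*480,1)) for x in r[:3]])
E
```

```text
pics
{'clock': 0.0, 'joints': array([-1.44162557,  0.43523162,  0.0249788 ,  1.57411655, -0.01161436,
        1.13399682, -0.07510864]), 'dq': array([-2.05052466e-04, -1.12628410e-03,  2.23972837e-04, -7.44163414e-04,
        2.38893235e-04, -2.45195000e-04,  5.44080482e-05]), 'joint_efforts': array([-6.04635243e-04, -6.67856026e+01,  9.84851941e-01, -3.14459324e+01,
       -6.06461498e-02,  4.27686051e-02,  1.55480948e-04]), 'position': array([0.14350256, 0.60779249, 0.24293213]), 'ee_rot': array([-3.63384795e-01, -3.12045349e+00,  2.52317191e-03]), 'force': array([-0.88636418, -0.16050424,  0.36433516]), 'ft_torque': array([-0.0216233 , -0.01538736,  0.03119518]), 'gripper_force': 0.0, 'width': 0.9989265281723277}
scene {'fov_y': 53.755657873422, 'cx': 321.3012319418496, 'cy': 242.2736677994784, 'k1': -0.06440883997258759, 'position': array([1.31110216, 0.11750206, 0.77178426]), 'attitude': array([-1.70553273, -1.83636423,  0.76890733])}
cassette_mid [(0.6, 158.7, 213.9), (0.31, 350.5, 254.2)]
rack [(0.97, 171.1, 221.9)]
blank [(0.81, 174.2, 214.7)]
mat [(0.58, 235.2, 230.2), (0.49, 335.4, 302.1)]
slide [(0.77, 352.8, 254.6), (0.57, 171.3, 213.0)]
nest [(0.58, 510.9, 254.4)]
knob_grip [(0.72, 121.5, 280.1), (0.6, 162.3, 214.8), (0.59, 349.0, 214.4)]
lens [(0.81, 384.3, 276.3), (0.81, 447.7, 296.2), (0.76, 358.0, 328.1)]
plate [(0.79, 332.2, 301.8)]
top {'fov_y': 53.17081025710127, 'cx': 317.2525029502742, 'cy': 233.78783364429063, 'k1': -0.021095814402792495, 'position': array([0.48684229, 0.05946249, 1.33561805]), 'attitude': array([-2.15189608,  2.20482011, -0.08132215])}
cassette_mid [(0.69, 464.4, 258.2)]
rack [(0.64, 450.2, 265.9)]
blank [(0.56, 454.6, 272.3)]
mat [(0.62, 397.7, 261.2)]
slide [(0.9, 296.2, 235.3)]
nest [(0.81, 297.2, 231.3)]
knob_grip [(0.42, 295.4, 256.3)]
lens [(0.9, 226.3, 179.4), (0.85, 199.1, 283.2), (0.68, 285.7, 152.6)]
plate [(0.86, 305.5, 192.1)]
```

View pics/scene0.png

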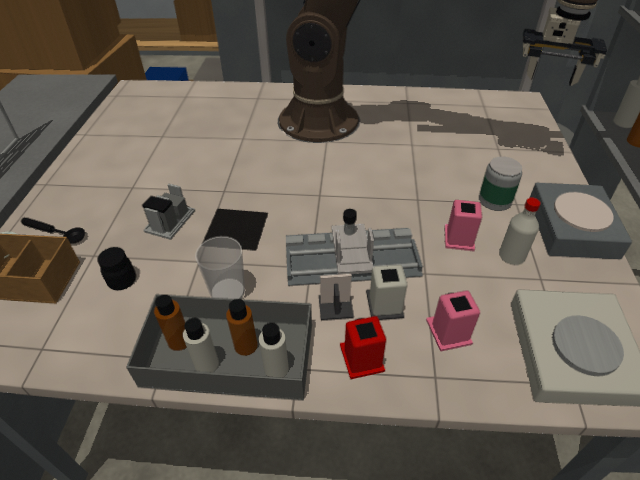

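View pics/top0.png

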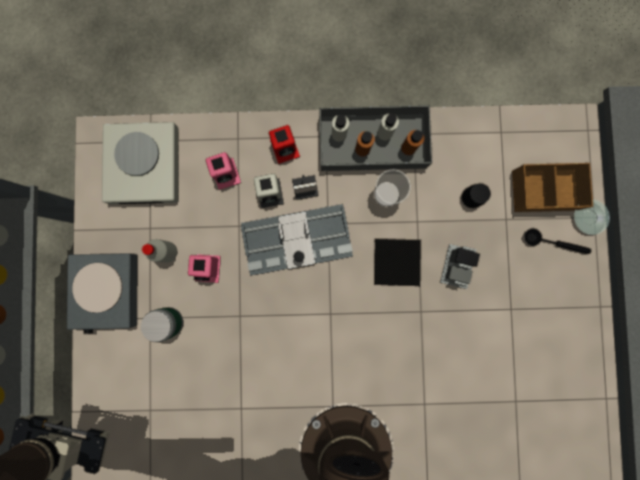

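The scene picture shows the rack with the black-lidded cassette at about (160,212), the mat at (237,228), the carriage and knob at (350,225), the white head at (388,290) and the plate at (336,295). In the top picture the rack is at (460,266), the knob at (298,257), the white head at (267,190), the plate at (305,186), and the pink or red decoys at (222,170), (284,144) and (203,267).

Candidates for the head (top picture): white (267,190), pink (222,170), pink (203,267), red (284,144). Only the white one fits: it is not pink or red, and it stands behind the slide on the +y (left) side. I'll confirm it in a crop.

```bash
python3 - <<'E'
from h import *
im=cv2.imread("pics/top0.png")
a=cv2.resize(im[160:290,230:360],(520,520),interpolation=3)
b=cv2.resize(im[235:295,430:490],(270,270),interpolation=3)
s=cv2.imread("pics/scene0.png"); d=cv2.resize(s[175:243,135:203],(270,250),interpolation=3)
cv2.imwrite("pics/crop1.png",np.hstack([a,np.vstack([b,d])]))
t=cal("top")
for n,u,v,z in [("cass",464.4,258.2,.045),("lid",467,256,.078),("rack",450.2,265.9,0),("mat",397.7,261.2,.0),("slide",296.2,235.3,0),("nest",297.2,231.3,.028),("knob",298,257,.086)]:
    print(n,at_z(t,u,v,z).round(3))
E
```

```text
cass [ 0.514 -0.33   0.045]
lid [ 0.519 -0.327  0.078]
rack [ 0.495 -0.303  0.   ]
mat [ 0.511 -0.157  0.   ]
slide [0.59  0.124 0.   ]
nest [0.599 0.119 0.028]
knob [0.527 0.116 0.086]
```

View pics/crop1.png

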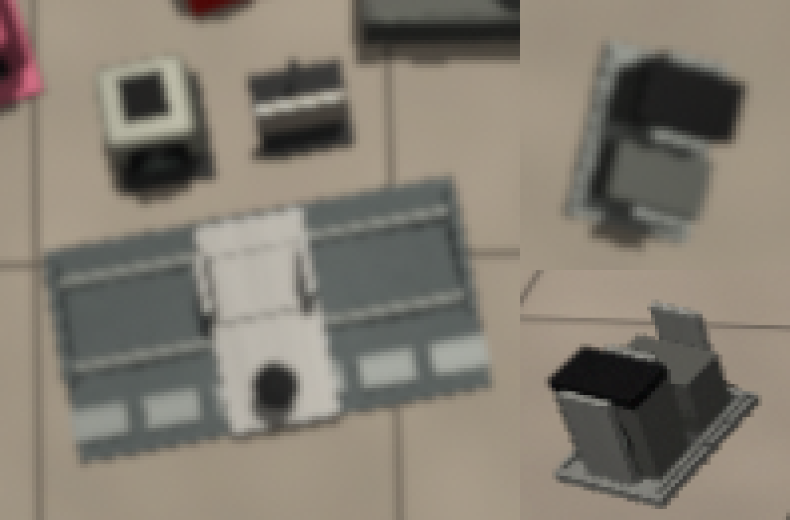

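The crop confirms it: the white head, whose black barrel faces the rail, is opposite the +y neighbour notch. The plain plate is on the other side. The black-lidded cassette sits in the rack's far (+x) slot, and the blank is in the near one.

```bash
cat >> h.py <<'E'
def plan(xyz,yaw_y=None):
    o=observe(); T=rot(o["ee_rot"]); off=T.T@(np.array(xyz)-o["position"])/.15
    y=np.degrees(np.arctan2(T[1,1],T[0,1])); tw=0
    if yaw_y is not None: tw=-((yaw_y-y+180)%360-180)/360
    print("t",round(o["clock"],2),"pos",o["position"].round(4),"yawy",y.round(2),"tilt",T[:2,2].round(4),"w",round(o["width"],3),"off",off.round(4),"tw",round(tw,4))
E
python3 - <<'E'
from h import *
o=observe();c=calibration("wrist");T=rot(o["ee_rot"])
print(c, T.round(3), T.T@(c["position"]-o["position"]), (T.T@rot(c["attitude"])).round(3))
plan([.45,-.31,.30],75)
E
```

```text
{'fov_y': 60.56179930949797, 'cx': 316.7060862899533, 'cy': 238.5745964183108, 'k1': -0.0040384718869209855, 'position': array([0.0701299 , 0.62568077, 0.38451617]), 'attitude': array([2.27674372, 1.80395404, 0.25769861])} [[-0.973  0.23   0.   ]
 [ 0.23   0.973  0.   ]
 [-0.     0.    -1.   ]] [ 7.55107969e-02  4.48938082e-05 -1.40771403e-01] [[ 0.001 -0.959 -0.282]
 [ 1.     0.001 -0.002]
 [ 0.002 -0.282  0.959]]
t 1.0 pos [0.1436 0.6083 0.2437] yawy 76.71 tilt [0. 0.] w 1.001 off [-3.3948 -5.4887 -0.3752] tw 0.0048
```

jog_arm([
  {"offset": [-0.793,-0.63,-0.2],"twist": [0,0,0],"fingers": 1},
  {"offset": [-0.793,-0.63,-0.2],"twist": [0,0,0],"fingers": 1},
  {"offset": [-0.793,-0.63,-0.2],"twist": [0,0,0],"fingers": 1},
])

```text
clock: 1.38
position: [0.2404, 0.4864, 0.2747]
ee_rot: [0.369, 3.119, 0.001]
force: [0.1, 0.1, -0.2]
width: 0.999
gripper_force: 0.0
```

jog_arm([
  {"offset": [-0.793,-0.63,-0.2],"twist": [0,0,0],"fingers": 1},
  {"offset": [-0.793,-0.63,-0.2],"twist": [0,0,0],"fingers": 1},
  {"offset": [-0.793,-0.63,-0.2],"twist": [0,0,0],"fingers": 1},
])

```text
clock: 1.75
position: [0.3342, 0.3667, 0.3048]
ee_rot: [0.37, 3.118, 0.001]
force: [-0.9, 0.3, 0.0]
width: 0.997
gripper_force: 0.0
```

jog_arm([
  {"offset": [-0.793,-0.63,0],"twist": [0,0,0],"fingers": 1},
  {"offset": [-0.793,-0.63,0],"twist": [0,0,0],"fingers": 1},
  {"offset": [-0.793,-0.63,0],"twist": [0,0,0],"fingers": 1},
])

```text
clock: 2.12
position: [0.4278, 0.2469, 0.3041]
ee_rot: [0.371, 3.118, -0.0]
force: [0.1, 1.0, 0.4]
width: 1.003
gripper_force: 0.0
```

jog_arm([
  {"offset": [-0.793,-0.63,0],"twist": [0,0,0],"fingers": 1},
  {"offset": [-0.793,-0.63,0],"twist": [0,0,0],"fingers": 1},
  {"offset": [-0.793,-0.63,0],"twist": [0,0,0],"fingers": 1},
  {"offset": [-0.793,-0.63,0],"twist": [0,0,0],"fingers": 1},
])

```text
clock: 2.62
position: [0.5209, 0.1286, 0.3037]
ee_rot: [0.37, 3.119, -0.001]
force: [-0.7, -0.3, -0.5]
width: 1.0
gripper_force: 0.0
```

```bash
python3 - <<'E'
from h import *
cf=cal("wrist"); im=get_image("wrist"); save(im,"w_slide.png")
import pickle; pickle.dump((cf,observe()),open("w_slide.pkl","wb"))
for t,z in [("slide",0),("nest",.028),("knob_grip",.075),("lens",.063)]:
    r=landmark_of(t,"wrist")
    print(t,[(round(x["conf"],2),round(x["at"][1]*640,1),round(x["at"][0]*480,1),at_z(cf,x["at"][1]*640,x["at"][0]*480,z).round(4)) for x in r[:3]])
plan([.45,-.31,.30],75)
E
```

```text
slide [(0.83, 324.7, 246.9, array([0.5865, 0.1211, 0.    ]))]
nest [(0.76, 332.3, 266.9, array([0.6016, 0.1256, 0.028 ]))]
knob_grip [(0.85, 302.7, 215.6, array([0.5288, 0.1126, 0.075 ]))]
lens [(0.85, 573.5, 83.6, array([0.4719, 0.3695, 0.063 ])), (0.76, 410.5, 337.1, array([0.6834, 0.1892, 0.063 ]))]
t 2.88 pos [0.5192 0.1324 0.3037] yawy 76.84 tilt [-0.0003  0.0005] w 0.999 off [-0.2225 -2.9768  0.0235] tw 0.0051
```

View pics/w_slide.png

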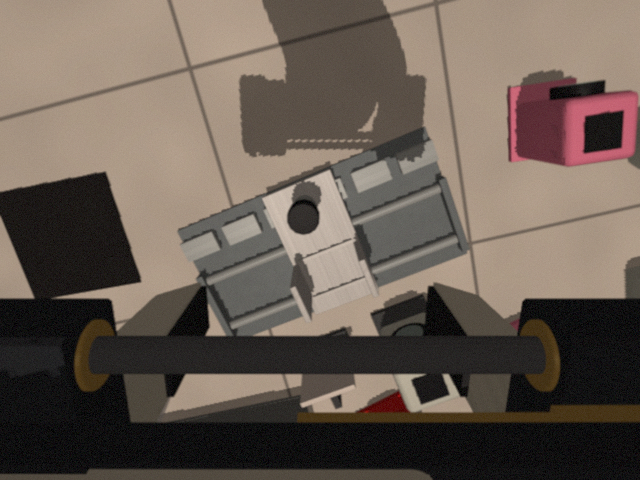

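The wrist picture shows the slide with the knob at (303,216), the nest at about (335,270), the mat at the left (70,235), the plate at (328,365) and the white head at (420,370). Next I'll go to the rack.

jog_arm([
  {"offset": [-0.07,-0.99,0],"twist": [0,0,0],"fingers": 1},
  {"offset": [-0.07,-0.99,0],"twist": [0,0,0],"fingers": 1},
  {"offset": [-0.07,-0.99,0],"twist": [0,0,0],"fingers": 1},
])

```text
clock: 3.25
position: [0.4948, -0.0188, 0.3041]
ee_rot: [0.368, 3.119, -0.0]
force: [0.4, 0.5, -0.0]
width: 1.002
gripper_force: 0.0
```

jog_arm([
  {"offset": [-0.07,-0.99,0],"twist": [0,0,0],"fingers": 1},
  {"offset": [-0.07,-0.99,0],"twist": [0,0,0],"fingers": 1},
  {"offset": [-0.07,-0.99,0],"twist": [0,0,0],"fingers": 1},
])

```text
clock: 3.62
position: [0.4708, -0.1658, 0.3042]
ee_rot: [0.368, 3.119, -0.001]
force: [1.1, 0.3, 0.8]
width: 1.002
gripper_force: 0.0
```

jog_arm([
  {"offset": [-0.07,-0.99,0],"twist": [0,0,0],"fingers": 1},
  {"offset": [-0.07,-0.99,0],"twist": [0,0,0],"fingers": 1},
  {"offset": [-0.07,-0.99,0],"twist": [0,0,0],"fingers": 1},
  {"offset": [-0.07,-0.99,0],"twist": [0,0,0],"fingers": 1},
  {"offset": [-0.07,-0.99,0],"twist": [0,0,0],"fingers": 1},
  {"offset": [-0.07,-0.99,0],"twist": [0,0,0],"fingers": 1},
])

```text
clock: 4.38
position: [0.4489, -0.308, 0.3037]
ee_rot: [0.359, 3.121, 0.001]
force: [0.0, -0.6, -0.7]
width: 0.998
gripper_force: 0.0
```

```bash
python3 - <<'E'
from h import *
import pickle
cf=cal("wrist"); im=get_image("wrist"); save(im,"w_rack.png")
pickle.dump(cf,open("w_rack.pkl","wb"))
for t,z in [("cassette_mid",.043),("rack",0),("blank",.008),("mat",0)]:
    r=landmark_of(t,"wrist")
    print(t,[(round(x["conf"],2),round(x["at"][1]*640,1),round(x["at"][0]*480,1),at_z(cf,x["at"][1]*640,x["at"][0]*480,z).round(4)) for x in r[:3]])
# lid: dark pixels in the cassette region
r=regions_of("cassette_mid","wrist")
for x in r[:2]:
    m=x["region"]; ys,xs=np.nonzero(m); print(x["conf"],xs.min(),xs.max(),ys.min(),ys.max())
    d=(m&(im.max(2)<60)).astype(np.uint8); rc=cv2.minAreaRect(cv2.findNonZero(d)); bp=cv2.boxPoints(rc)
    print(bp.round(1), np.array([at_z(cf,*p,.078) for p in bp]).round(4))
# slide edges
c2,_=pickle.load(open("w_slide.pkl","rb"))
P=[at_z(c2,*p,0.012)[:2] for p in [(179,229),(426,128),(468,246),(235,335)]]
P=np.array(P);print(P.round(3)); print([np.degrees(np.arctan2(*(P[j]-P[i])[::-1])).round(1) for i,j in [(0,1),(1,2),(0,3)]])
plan([.45,-.31,.30],75)
E
```

```text
cassette_mid [(0.95, 310.9, 263.3, array([ 0.515, -0.33 ,  0.043]))]
rack [(0.65, 311.1, 231.8, array([ 0.4935, -0.3254,  0.    ]))]
blank [(0.7, 314.5, 212.1, array([ 0.4706, -0.3161,  0.008 ]))]
mat []
0.72 279 341 239 294
[[279.4 292.4]
 [281.8 238.6]
 [341.  241.3]
 [338.6 295.1]] [[ 0.525  -0.3632  0.078 ]
 [ 0.473  -0.3473  0.078 ]
 [ 0.488  -0.2943  0.078 ]
 [ 0.5406 -0.308   0.078 ]]
[[ 0.526 -0.028]
 [ 0.483  0.251]
 [ 0.618  0.276]
 [ 0.664 -0.006]]
[np.float64(98.7), np.float64(10.4), np.float64(9.1)]
t 4.67 pos [ 0.4482 -0.3094  0.3038] yawy 76.75 tilt [0.0002 0.0001] w 1.003 off [-0.0123 -0.0011  0.0252] tw 0.0049
```

View pics/w_rack.png

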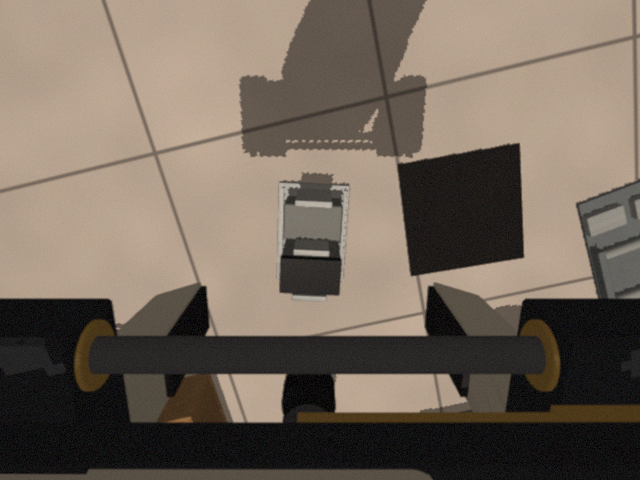

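The picture shows the cassette lid at (310,268), with its far edge running (279,292) to (339,295), the blank at (313,222) and the mat at (460,210). The lid edge measures 57 mm, which matches the cassette.

```bash
python3 - <<'E'
from h import *
plan([.5155,-.3307,.17],74.7)
plan([.5155,-.3307,.053],74.7)
import pickle
cf=pickle.load(open("w_rack.pkl","rb"))
P=np.array([at_z(cf,*p,.003)[:2] for p in [(398,165),(519,144),(523,258),(412,275)]]);print(P.round(3),P.mean(0))
E
```

```text
t 4.67 pos [ 0.4482 -0.3094  0.3038] yawy 76.75 tilt [0.0002 0.0001] w 1.003 off [-0.4688 -0.0354  0.8919] tw 0.0057
t 4.67 pos [ 0.4482 -0.3094  0.3038] yawy 76.75 tilt [0.0002 0.0001] w 1.003 off [-0.4687 -0.0355  1.6719] tw 0.0057
[[ 0.442 -0.218]
 [ 0.449 -0.091]
 [ 0.577 -0.098]
 [ 0.569 -0.224]] [ 0.50922685 -0.15765745]
```

jog_arm([
  {"offset": [-0.469,-0.035,0.4],"twist": [0,0,0.0057],"fingers": 1},
  {"offset": [-0.469,-0.035,0.89],"twist": [0,0,0.0057],"fingers": 1},
  {"offset": [-0.469,-0.035,0.89],"twist": [0,0,0.0057],"fingers": 1},
  {"offset": [-0.469,-0.035,0.89],"twist": [0,0,0.0057],"fingers": 1},
  {"offset": [-0.469,-0.035,0.89],"twist": [0,0,0.0057],"fingers": 1},
  {"offset": [-0.469,-0.035,0.89],"twist": [0,0,0.0057],"fingers": 1},
])

```text
clock: 5.42
position: [0.5158, -0.3317, 0.1723]
ee_rot: [0.419, 3.111, -0.001]
force: [-0.4, -1.1, -0.1]
width: 1.0
gripper_force: 0.0
```

```bash
python3 - <<'E'
from h import *
cf=cal("wrist"); im=get_image("wrist"); save(im,"w_rack2.png")
for n in ("wrist",):
    r=landmark_of("cassette_mid",n)
    print([(round(x["conf"],2),at_z(cf,x["at"][1]*640,x["at"][0]*480,.043).round(4)) for x in r[:3]])
plan([.5155,-.3307,.053],74.7)
for s in [(1,1),(1,-1),(-1,-1),(-1,1)]:
    c,sn=np.cos(np.radians(-15.3)),np.sin(np.radians(-15.3)); x,y=.018*s[0],.029*s[1]
    print(proj(cf,[.5155+c*x-sn*y,-.3307+sn*x+c*y,.078]).round(0))
E
```

```text
[]
t 5.53 pos [ 0.5157 -0.3314  0.1718] yawy 74.66 tilt [ 0.0023 -0.0008] w 0.999 off [0.0047 0.004  0.792 ] tw -0.0001
[366. 275.]
[271. 275.]
[269. 218.]
[368. 218.]
```

View pics/w_rack2.png

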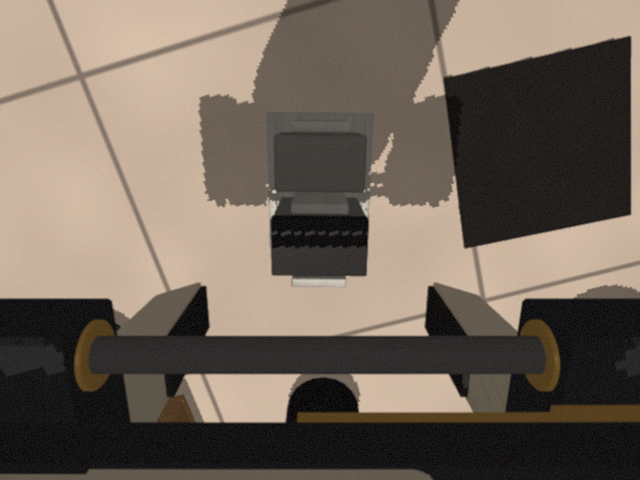

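The lid shows at (271–368, 216–275), within 2 px of my prediction. I'll descend and grip.

jog_arm([
  {"offset": [0.004,0.003,0.3],"twist": [0,0,0],"fingers": 1},
  {"offset": [0.004,0.003,0.6],"twist": [0,0,0],"fingers": 1},
  {"offset": [0.004,0.003,0.79],"twist": [0,0,0],"fingers": 1},
  {"offset": [0.004,0.003,0.79],"twist": [0,0,0],"fingers": 1},
  {"offset": [0.004,0.003,0.79],"twist": [0,0,0],"fingers": -1},
  {"offset": [0.004,0.003,0.79],"twist": [0,0,0],"fingers": -1},
  {"offset": [0.004,0.003,0.79],"twist": [0,0,0],"fingers": -1},
  {"offset": [0.004,0.003,0.79],"twist": [0,0,0],"fingers": -1},
  {"offset": [0.004,0.003,0.79],"twist": [0,0,0],"fingers": -1},
  {"offset": [0.004,0.003,0.79],"twist": [0,0,0],"fingers": -1},
  {"offset": [0.004,0.003,0.79],"twist": [0,0,0],"fingers": -1},
], newtons=25)

```text
clock: 6.9
position: [0.5152, -0.3305, 0.0523]
ee_rot: [0.419, 3.113, 0.0]
force: [-1.5, 1.3, 6.6]
width: 0.632
gripper_force: 25.0
```

jog_arm([
  {"offset": [0,0,-0.15],"twist": [0,0,0],"fingers": -1},
  {"offset": [0,0,-0.3],"twist": [0,0,0],"fingers": -1},
  {"offset": [0,0,-0.5],"twist": [0,0,0],"fingers": -1},
  {"offset": [0,0,-0.7],"twist": [0,0,0],"fingers": -1},
  {"offset": [0,0,-0.7],"twist": [0,0,0],"fingers": -1},
  {"offset": [0.1,0.3,-0.7],"twist": [0,0,0],"fingers": -1},
  {"offset": [0.2,0.6,-0.7],"twist": [0,0,-0.03],"fingers": -1},
  {"offset": [0.3,0.9,-0.7],"twist": [0,0,-0.06],"fingers": -1},
  {"offset": [0.34,1.0,-0.7],"twist": [0,0,-0.07],"fingers": -1},
  {"offset": [0.34,1.0,-0.7],"twist": [0,0,-0.07],"fingers": -1},
  {"offset": [0.34,1.0,-0.7],"twist": [0,0,-0.07],"fingers": -1},
])

```text
clock: 8.28
position: [0.5052, -0.174, 0.1565]
ee_rot: [0.264, -3.13, 0.001]
force: [-0.8, -0.1, -1.5]
width: 0.636
gripper_force: 25.0
```

```bash
python3 - <<'E'
from h import *
print(observe()["gripper_force"])
plan([.509,-.158,.0523-.005],100)
E
```

```text
24.965714514255524
t 8.28 pos [ 0.5052 -0.174   0.1565] yawy 99.65 tilt [-0.0003 -0.001 ] w 0.636 off [-0.0434  0.1015  0.7276] tw -0.001
```

jog_arm([
  {"offset": [-0.043,0.1,0.2],"twist": [0,0,-0.001],"fingers": -1},
  {"offset": [-0.043,0.1,0.5],"twist": [0,0,-0.001],"fingers": -1},
  {"offset": [-0.043,0.1,0.64],"twist": [0,0,-0.001],"fingers": -1},
  {"offset": [-0.043,0.1,0.69],"twist": [0,0,-0.001],"fingers": -1},
  {"offset": [-0.043,0.1,0.72],"twist": [0,0,-0.001],"fingers": -1},
  {"offset": [-0.043,0.1,0.725],"twist": [0,0,-0.001],"fingers": -1},
  {"offset": [-0.043,0.1,0.725],"twist": [0,0,-0.001],"fingers": -1},
])

```text
clock: 9.15
position: [0.5097, -0.1566, 0.0487]
ee_rot: [-0.279, 3.128, -0.0]
force: [-0.3, -0.4, -1.8]
width: 0.631
gripper_force: 25.0
```

jog_arm([
  {"offset": [0,0,0],"twist": [0,0,0],"fingers": 1},
  {"offset": [0,0,0],"twist": [0,0,0],"fingers": 1},
  {"offset": [0,0,0],"twist": [0,0,0],"fingers": 1},
  {"offset": [0,0,0],"twist": [0,0,0],"fingers": 1},
  {"offset": [0,0,-0.3],"twist": [0,0,0],"fingers": 1},
  {"offset": [0,0,-0.6],"twist": [0,0,0],"fingers": 1},
  {"offset": [0,0,-0.75],"twist": [0,0,0.03],"fingers": 1},
  {"offset": [0,0,-0.75],"twist": [0,0,0.06],"fingers": 1},
  {"offset": [0,0,-0.75],"twist": [0,0,0.09],"fingers": 1},
  {"offset": [0,0,-0.75],"twist": [0,0,0.12],"fingers": 1},
  {"offset": [0,0,-0.75],"twist": [0,0,0.15],"fingers": 1},
  {"offset": [0,0,-0.75],"twist": [0,0,0.18],"fingers": 1},
  {"offset": [0,0,-0.75],"twist": [0,0,0.21],"fingers": 1},
  {"offset": [0,0,-0.75],"twist": [0,0,0.24],"fingers": 1},
  {"offset": [0,0,-0.75],"twist": [0,0,0.25],"fingers": 1},
  {"offset": [0,0,-0.75],"twist": [0,0,0.25],"fingers": 1},
])

```text
clock: 11.15
position: [0.5091, -0.1562, 0.1603]
ee_rot: [-2.014, -2.411, 0.001]
force: [0.6, 0.4, 0.4]
width: 0.999
gripper_force: 0.0
```

```bash
python3 - <<'E'
from h import *
cf=cal("wrist"); im=get_image("wrist"); save(im,"w_mat.png")
plan([.509,-.158,.05],10)
r=regions_of("cassette_mid","wrist"); print([(x["conf"],np.array(x["box"])*[640,480,640,480]) for x in r[:3]])
r=landmark_of("cassette_mid","wrist"); print([(x["conf"],at_z(cf,x["at"][1]*640,x["at"][0]*480,.038).round(4)) for x in r[:3]])
th=np.radians(10)
for s in [(1,1),(1,-1),(-1,-1),(-1,1)]:
    c,sn=np.cos(th),np.sin(th); x,y=.018*s[0],.029*s[1]
    print(proj(cf,[.509+c*x-sn*y,-.158+sn*x+c*y,.073]).round(0))
E
```

```text
t 11.2 pos [ 0.5091 -0.1563  0.1604] yawy 10.33 tilt [-0.0003 -0.0001] w 0.999 off [-0.0108 -0.0025  0.7359] tw 0.0009
[(0.67, array([287.808, 187.008,  63.616, 112.608])), (0.18, array([206.912, 371.088,  66.496,  52.896]))]
[]
[347. 207.]
[344. 301.]
[285. 300.]
[283. 206.]
```

View pics/w_mat.png

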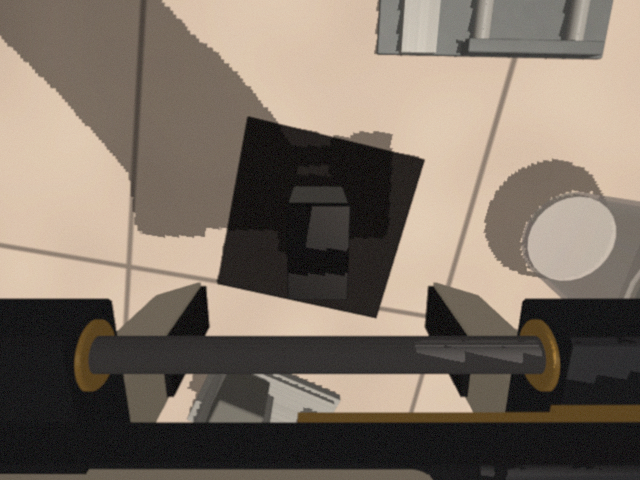

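The cassette stands upright on the mat, its lid at (288–350, 204–300), about where I predicted. The beaker is at (570,237), so I'll check its clearance and refine the nest pose before the regrip.

```bash
python3 - <<'E'
from h import *
import pickle
cf=cal("wrist")
print("beaker left edge",[at_z(cf,526,237,z).round(3) for z in (0,.12)])
t=cal("top"); print([at_z(t,*p,z).round(3) for p,z in [((388,193),0),((395,184),.12)]])
# refine slide pose: carriage edges from w_slide
c2,_=pickle.load(open("w_slide.pkl","rb"))
k=cv2.cvtColor(cv2.imread("pics/w_slide.png"),cv2.COLOR_BGR2GRAY)
cs=cv2.createLineSegmentDetector().detect(k)[0][:,0]
for x1,y1,x2,y2 in cs:
    if np.hypot(x2-x1,y2-y1)>40 and min(x1,x2)>170 and max(x1,x2)<480 and 120<min(y1,y2) and max(y1,y2)<345:
        a,b=at_z(c2,x1,y1,.02),at_z(c2,x2,y2,.02); ang=np.degrees(np.arctan2(b[1]-a[1],b[0]-a[0]))%90
        print([round(float(v)) for v in (x1,y1,x2,y2)],round(ang,1),round(float(np.linalg.norm(b-a)),3))
# knob top blob
m=((cv2.imread("pics/w_slide.png").max(2)<50)).astype(np.uint8); m[:195]=0;m[240:]=0;m[:,:280]=0;m[:,325:]=0
x=cv2.findNonZero(m)[:,0]; print(x.min(0),x.max(0),cv2.minEnclosingCircle(x))
(cc,r)=cv2.minEnclosingCircle(x); print(at_z(c2,*cc,.086))
E
```

```text
beaker left edge [array([ 0.669, -0.139,  0.   ]), array([ 0.6  , -0.116,  0.12 ])]
[array([ 0.703, -0.137,  0.   ]), array([ 0.707, -0.138,  0.12 ])]
[205, 287, 209, 327] 76.9 0.05
[237, 336, 328, 335] 77.5 0.106
[329, 169, 257, 199] 9.4 0.081
[370, 312, 426, 292] 8.8 0.066
[355, 232, 330, 171] 9.5 0.07
[275, 227, 292, 264] 9.0 0.045
[388, 157, 350, 174] 10.1 0.042
[364, 277, 313, 297] 9.3 0.061
[352, 239, 304, 258] 9.4 0.056
[232, 329, 295, 304] 9.7 0.08
[208, 285, 284, 253] 9.8 0.094
[354, 225, 438, 192] 9.0 0.094
[268, 188, 329, 162] 9.2 0.069
[361, 149, 287, 148] 76.5 0.075
[467, 253, 378, 287] 9.4 0.103
[434, 287, 467, 335] 22.3 0.074
[282, 248, 204, 279] 8.9 0.095
[475, 292, 469, 252] 89.9 0.049
[448, 183, 466, 240] 8.8 0.067
[472, 245, 479, 293] 0.2 0.058
[439, 184, 352, 220] 9.5 0.098
[232, 334, 208, 287] 8.6 0.063
[292, 299, 228, 323] 8.9 0.08
[457, 235, 371, 268] 9.5 0.098
[439, 180, 458, 237] 9.2 0.066
[390, 255, 447, 233] 9.0 0.065
[422, 312, 379, 328] 9.4 0.053
[376, 273, 455, 243] 9.1 0.09
[368, 149, 421, 127] 9.0 0.056
[289 199] [317 232] ((303.16064453125, 215.71485900878906), 16.87938690185547)
[0.52658229 0.1139794  0.086     ]
```

jog_arm([
  {"offset": [0,0.007,0.3],"twist": [0,0,0.001],"fingers": 1},
  {"offset": [0,0.007,0.6],"twist": [0,0,0.001],"fingers": 1},
  {"offset": [0,0.007,0.763],"twist": [0,0,0.001],"fingers": 1},
  {"offset": [0,0.007,0.763],"twist": [0,0,0.001],"fingers": 1},
  {"offset": [0,0.007,0.763],"twist": [0,0,0.001],"fingers": -1},
  {"offset": [0,0.007,0.763],"twist": [0,0,0.001],"fingers": -1},
  {"offset": [0,0.007,0.763],"twist": [0,0,0.001],"fingers": -1},
  {"offset": [0,0.007,0.763],"twist": [0,0,0.001],"fingers": -1},
  {"offset": [0,0.007,0.763],"twist": [0,0,0.001],"fingers": -1},
  {"offset": [0,0.007,0.763],"twist": [0,0,0.001],"fingers": -1},
  {"offset": [0,0.007,0.763],"twist": [0,0,0.001],"fingers": -1},
  {"offset": [0,0.007,0.763],"twist": [0,0,0.001],"fingers": -1},
], newtons=25)

```text
clock: 12.8
position: [0.5101, -0.1562, 0.046]
ee_rot: [-2.022, -2.404, 0.0]
force: [-1.5, 0.5, 1.5]
width: 0.391
gripper_force: 25.0
```

```bash
python3 - <<'E'
from h import *
print(observe()["gripper_force"],observe()["force"])
plan([.6006,.1261,.17],9.3)
E
```

```text
24.999178647994995 [-1.52159382  0.52823273  1.48495368]
t 12.8 pos [ 0.5101 -0.1562  0.046 ] yawy 9.86 tilt [-0.0002  0.0001] w 0.391 off [ 1.751   0.9166 -0.8265] tw 0.0016
```

jog_arm([
  {"offset": [0,0,-0.3],"twist": [0,0,0],"fingers": -1},
  {"offset": [0,0,-0.6],"twist": [0,0,0],"fingers": -1},
  {"offset": [0.2,0.15,-0.827],"twist": [0,0,0],"fingers": -1},
  {"offset": [0.5,0.3,-0.827],"twist": [0,0,0],"fingers": -1},
  {"offset": [0.8,0.45,-0.827],"twist": [0,0,0.0015],"fingers": -1},
])

```text
clock: 13.42
position: [0.5565, -0.0249, 0.1704]
ee_rot: [2.034, 2.394, 0.001]
force: [0.1, -0.3, -3.6]
width: 0.39
gripper_force: 25.0
```

jog_arm([
  {"offset": [0.2,0.2,0],"twist": [0,0,0],"fingers": -1},
  {"offset": [0.4,0.4,0],"twist": [0,0,0],"fingers": -1},
  {"offset": [0.55,0.467,0],"twist": [0,0,0],"fingers": -1},
  {"offset": [0.55,0.467,0],"twist": [0,0,0],"fingers": -1},
  {"offset": [0.55,0.467,0],"twist": [0,0,0],"fingers": -1},
  {"offset": [0.55,0.467,0],"twist": [0,0,0],"fingers": -1},
])

```text
clock: 14.18
position: [0.6114, 0.0647, 0.1703]
ee_rot: [2.036, 2.392, -0.0]
force: [0.1, -0.2, -2.1]
width: 0.392
gripper_force: 25.0
```

```bash
python3 - <<'E'
from h import *
import pickle
plan([.6006,.1261,.17],9.3)
cf=cal("wrist"); im=get_image("wrist"); save(im,"w_nest.png"); pickle.dump(cf,open("w_nest.pkl","wb"))
for t,z in [("nest",.028),("knob_grip",.075)]:
    r=landmark_of(t,"wrist"); print(t,[(round(x["conf"],2),np.round(np.array(x["at"])[::-1]*[640,480]),at_z(cf,x["at"][1]*640,x["at"][0]*480,z).round(4)) for x in r[:3]])
th=np.radians(9.3);c,s=np.cos(th),np.sin(th)
for x,y,z in [(0,31.5,90),(0,-31.5,90),(-18,31.5,90),(-18,-31.5,90),(18,31.5,90),(18,-31.5,90),(-75,0,86)]:
    x,y,z=x/1e3,y/1e3,z/1e3
    print(proj(cf,[.6006+c*x-s*y,.1261+s*x+c*y,z]).round(0))
E
```

```text
t 14.18 pos [0.6114 0.0647 0.1703] yawy 9.19 tilt [-0.     -0.0002] w 0.392 off [ 0.4157 -0.0056  0.002 ] tw -0.0003
nest [(0.72, array([320., 142.]), array([0.6045, 0.1238, 0.028 ]))]
knob_grip [(0.96, array([188., 147.]), array([0.5307, 0.1122, 0.075 ]))]
[314.  80.]
[314. 203.]
[278.  80.]
[281. 203.]
[350.  80.]
[347. 203.]
[174. 144.]
```

View pics/w_nest.png

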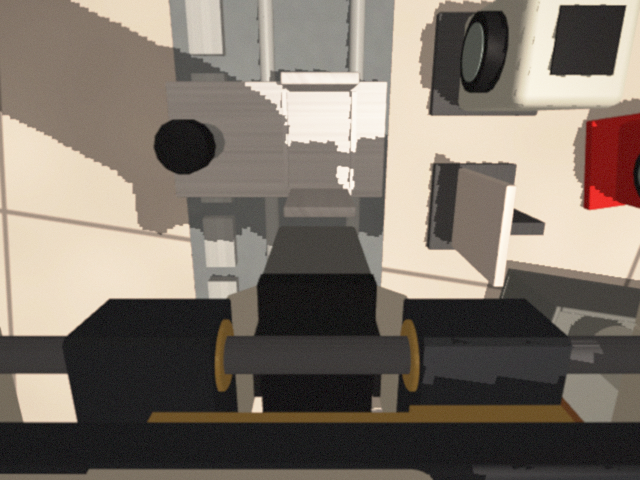

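The nest picture shows the knob at (185,146), the cheek tops at (281–358, 72–84) and (285–358, 203–216), the held cassette at (258–376, 227–400), and the white head at the top right (480,50) on the +y side. I'll measure where the nest is relative to the held cassette.

```bash
python3 - <<'E'
from h import *
import pickle
cf=pickle.load(open("w_nest.pkl","rb")); im=cv2.imread("pics/w_nest.png"); k=cv2.cvtColor(im,cv2.COLOR_BGR2GRAY)
for l in cv2.createLineSegmentDetector().detect(k)[0][:,0]:
    x1,y1,x2,y2=l
    if np.hypot(x2-x1,y2-y1)>14 and min(x1,x2)>150 and max(x1,x2)<400 and max(y1,y2)<300 and min(y1,y2)>50: print(l.round(1))
th=np.radians(9.2);c,s=np.cos(th),np.sin(th)
def pr(o,x,y,z): return proj(cf,[o[0]+(c*x-s*y)/1e3,o[1]+(s*x+c*y)/1e3,z/1e3]).round(1)
T=[.6114,.0647]
print("cassette in hand bottom +y face", [pr(T,x,29,127) for x in(-18,18)],"top",[pr(T,x,29,197) for x in(-18,18)])
N=[.6006,.1261]
print("floor lips",[pr(N,x,0,32) for x in(-21,21)],"floor y",[pr(N,0,y,28) for y in(-31.5,31.5)],"cheek tops",[pr(N,0,y,90) for y in(-31.5,31.5)])
m=((im.max(2)<45)).astype(np.uint8); m[:110]=0;m[185:]=0;m[:,:145]=0;m[:,225:]=0
x=cv2.findNonZero(m)[:,0]; cc,r=cv2.minEnclosingCircle(x); print("knob",cc,r,x.min(0),x.max(0),at_z(cf,*cc,.086).round(4),pr([.527+0,.114],0,0,86))
for row in (90,100,110,125,240,255): print(row,k[row,262:385:3].tolist())
E
```

```text
[222.3 299.2 235.7 291.2]
[355.6  72.3 281.9  71.9]
[385.7  81.2 359.3  81.7]
[381.  194.4 386.4  83. ]
[348.1  91.  289.4  91. ]
[189.6 235.7 186.1 198. ]
[281.9  83.5 355.6  83.5]
[309.  140.  324.7 142.8]
[291.7 140.2 308.3 143.3]
[377.6 272.9 376.5 292. ]
[351.3 120.6 350.7 148.1]
[349.9 170.6 349.5 185.6]
[254.8 288.3 272.4 246.6]
[266.9  82.  245.6  81.3]
[233.  241.3 218.  239. ]
[236.9 280.8 206.9 281. ]
[351.8  89.4 351.5 118.1]
[347.3 138.3 349.  123.1]
[207.8 164.9 187.5 174.4]
[179.7  51.6 201.7  55.5]
[178.  117.5 210.5 123.8]
[180.5 174.7 161.9 166.7]
[163.  167.1 152.4 147.8]
[222.6 150.  207.2 163.5]
[159.9 124.4 177.2 117.7]
[203.1  53.2 220.6  53.2]
[151.8 146.9 159.4 124.4]
[348.  117.  349.6  99.4]
[234.6 265.7 233.2 241.9]
[194.9 295.7 190.2 241.9]
[354.6 228.1 369.8 270.9]
[350.6 195.8 379.4 197. ]
[213.1 133.1 215.  154.3]
[164.6 233.2 188.3 236.8]
[206.9 266.7 234.4 266.7]
[203.7 240.5 205.9 265.6]
[265.6 273.1 368.1 273.1]
[235.7 235.5 238.1 263.1]
[185.6 196.4 286.9 196.5]
[339.4 225.8 354.4 226. ]
[239.4  81.3 223.1  80.9]
[272.8 243.  278.3 225.7]
[223.1  
[... 1275 characters left out ...]
 238, 238, 237, 239, 239, 239, 240, 239, 240, 241, 241, 241, 240, 243, 231, 243, 247, 243, 243, 242, 244, 244, 244, 246, 244, 245]
125 [125, 126, 125, 125, 126, 122, 126, 139, 177, 188, 238, 239, 240, 238, 239, 238, 238, 239, 241, 240, 241, 240, 241, 241, 242, 242, 242, 242, 242, 237, 245, 247, 242, 244, 243, 244, 245, 243, 243, 245, 245]
240 [146, 147, 105, 107, 83, 68, 69, 66, 65, 66, 64, 67, 67, 67, 67, 65, 65, 68, 69, 68, 67, 69, 67, 64, 66, 66, 66, 64, 66, 66, 68, 67, 78, 149, 149, 150, 150, 152, 147, 147, 154]
255 [148, 115, 132, 66, 67, 68, 63, 69, 67, 66, 70, 69, 68, 67, 67, 61, 68, 64, 67, 70, 65, 68, 67, 66, 68, 71, 65, 65, 67, 70, 65, 70, 68, 70, 101, 146, 150, 150, 149, 149, 176]
```

```bash
python3 - <<'E'
from h import *
plan([.6026,.1264,.138],9.3)
E
```

```text
t 14.32 pos [0.6117 0.0654 0.1703] yawy 9.24 tilt [0.0002 0.0002] w 0.389 off [0.4108 0.0051 0.2155] tw -0.0002
```

jog_arm([
  {"offset": [0.2,0.004,0],"twist": [0,0,0],"fingers": -1},
  {"offset": [0.41,0.005,0],"twist": [0,0,0],"fingers": -1},
  {"offset": [0.41,0.005,0.1],"twist": [0,0,0],"fingers": -1},
  {"offset": [0.41,0.005,0.2],"twist": [0,0,0],"fingers": -1},
  {"offset": [0.41,0.005,0.2],"twist": [0,0,0],"fingers": -1},
  {"offset": [0.41,0.005,0.2],"twist": [0,0,0],"fingers": -1},
])

```text
clock: 15.08
position: [0.603, 0.1259, 0.1403]
ee_rot: [2.035, 2.393, -0.0]
force: [-0.2, -0.1, -2.3]
width: 0.39
gripper_force: 25.0
```

```bash
python3 - <<'E'
from h import *
plan([.6026,.1264,.0715],9.3); print(observe()["force"].round(1))
cf=cal("wrist"); im=get_image("wrist")
s=get_image("scene")
a=cv2.resize(im[180:420,200:440],(560,560)); b=cv2.resize(s[195:285,330:365],(218,560))
save(np.hstack([a,b]),"hover.png")
E
```

```text
t 15.07 pos [0.603  0.1259 0.1403] yawy 9.23 tilt [ 0.0002 -0.0005] w 0.39 off [ 0.0037 -0.0019  0.4585] tw -0.0002
[-0.2 -0.1 -2.3]
```

View pics/hover.png

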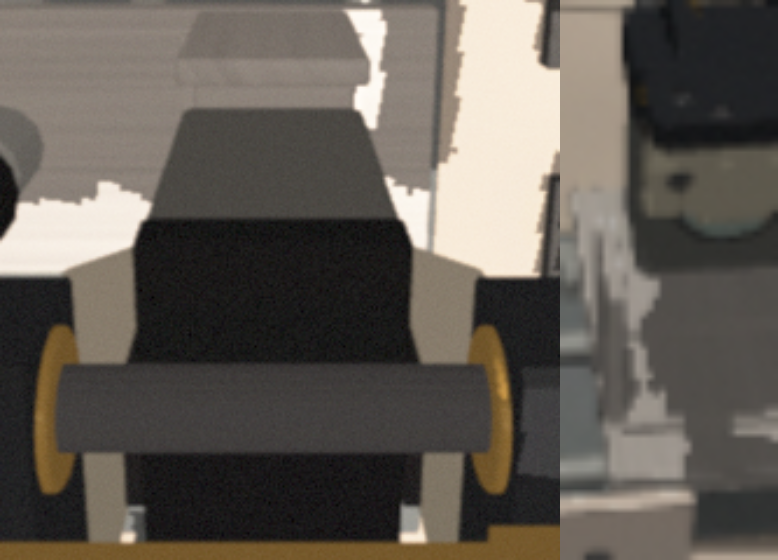

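The cassette's bottom edge sits centred under the cheek (272 against 274 crop px), and the gap to the +y cheek matches prediction to about 0.5 mm. Lowering now.

jog_arm([
  {"offset": [0.002,-0.001,0.08],"twist": [0,0,0],"fingers": -1},
  {"offset": [0.002,-0.001,0.16],"twist": [0,0,0],"fingers": -1},
  {"offset": [0.002,-0.001,0.22],"twist": [0,0,0],"fingers": -1},
  {"offset": [0.002,-0.001,0.22],"twist": [0,0,0],"fingers": -1},
])

```text
clock: 15.68
position: [0.6018, 0.1273, 0.106]
ee_rot: [-2.033, -2.394, 0.002]
force: [-0.1, 0.8, -1.6]
width: 0.392
gripper_force: 25.0
```

jog_arm([
  {"offset": [0,0,0.08],"twist": [0,0,0],"fingers": -1},
  {"offset": [0,0,0.15],"twist": [0,0,0],"fingers": -1},
  {"offset": [0,0,0.2],"twist": [0,0,0],"fingers": -1},
  {"offset": [0,0,0.225],"twist": [0,0,0],"fingers": -1},
  {"offset": [0,0,0.225],"twist": [0,0,0],"fingers": -1},
])

```text
clock: 16.3
position: [0.6024, 0.1274, 0.0731]
ee_rot: [-2.034, -2.394, 0.0]
force: [-0.8, 0.3, -1.7]
width: 0.387
gripper_force: 25.0
```

```bash
python3 - <<'E'
from h import *
plan([.6026,.1264,.0705],9.3); print(observe()["force"].round(1))
E
```

```text
t 16.3 pos [0.6024 0.1274 0.0731] yawy 9.32 tilt [-0.0003 -0.0001] w 0.387 off [-0.0065  0.0002  0.0174] tw 0.0001
[-0.8  0.3 -1.7]
```

jog_arm([
  {"offset": [0,0,0.007],"twist": [0,0,0],"fingers": -1},
  {"offset": [0,0,0.014],"twist": [0,0,0],"fingers": -1},
  {"offset": [0,0,0.014],"twist": [0,0,0],"fingers": -1},
  {"offset": [0,0,0.014],"twist": [0,0,0],"fingers": -1},
])

```text
clock: 16.8
position: [0.6025, 0.1275, 0.0713]
ee_rot: [2.033, 2.395, 0.0]
force: [0.2, -0.1, -2.7]
width: 0.39
gripper_force: 25.0
```

Still no contact, so I'll go down in small steps.

jog_arm([
  {"offset": [0,0,0.008],"twist": [0,0,0],"fingers": -1},
  {"offset": [0,0,0.008],"twist": [0,0,0],"fingers": -1},
  {"offset": [0,0,0.008],"twist": [0,0,0],"fingers": -1},
])

```text
clock: 17.18
position: [0.6027, 0.1274, 0.071]
ee_rot: [-2.034, -2.394, -0.001]
force: [-4.2, 0.7, 9.6]
width: 0.392
gripper_force: 25.0
```

jog_arm([
  {"offset": [0,0,0.006],"twist": [0,0,0],"fingers": -1},
  {"offset": [0,0,0.006],"twist": [0,0,0],"fingers": -1},
  {"offset": [0,0,0.006],"twist": [0,0,0],"fingers": -1},
])

```text
clock: 17.55
position: [0.6027, 0.1272, 0.0709]
ee_rot: [-2.034, -2.394, -0.002]
force: [-7.7, -0.1, 19.1]
width: 0.39
gripper_force: 25.0
```

Contact came at the expected height (TCP 0.071, so the cassette bottom is at 0.028). I'll ease off, release, rise, turn 90° and go over the knob.

jog_arm([
  {"offset": [0,0,-0.012],"twist": [0,0,0],"fingers": -1},
  {"offset": [0,0,-0.012],"twist": [0,0,0],"fingers": 0.4},
  {"offset": [0,0,-0.012],"twist": [0,0,0],"fingers": 0.5},
  {"offset": [0,0,-0.012],"twist": [0,0,0],"fingers": 0.5},
  {"offset": [0,0,-0.012],"twist": [0,0,0],"fingers": 0.5},
  {"offset": [0,0,-0.2],"twist": [0,0,0],"fingers": 0.5},
  {"offset": [0,0,-0.45],"twist": [0,0,0],"fingers": 0.5},
  {"offset": [0,-0.1,-0.65],"twist": [0,0,-0.02],"fingers": 0.5},
  {"offset": [0,-0.2,-0.7],"twist": [0,0,-0.05],"fingers": 0.5},
  {"offset": [0,-0.3,-0.7],"twist": [0,0,-0.08],"fingers": 0.5},
  {"offset": [0,-0.4,-0.7],"twist": [0,0,-0.11],"fingers": 0.5},
  {"offset": [0,-0.5,-0.7],"twist": [0,0,-0.14],"fingers": 0.5},
  {"offset": [0,-0.5,-0.7],"twist": [0,0,-0.17],"fingers": 0.5},
  {"offset": [0,-0.5,-0.7],"twist": [0,0,-0.2],"fingers": 0.5},
  {"offset": [0,-0.5,-0.7],"twist": [0,0,-0.23],"fingers": 0.5},
  {"offset": [0,-0.5,-0.7],"twist": [0,0,-0.25],"fingers": 0.5},
  {"offset": [0,-0.5,-0.7],"twist": [0,0,-0.25],"fingers": 0.5},
  {"offset": [0,-0.5,-0.7],"twist": [0,0,-0.25],"fingers": 0.5},
])

```text
clock: 19.8
position: [0.5285, 0.1151, 0.1741]
ee_rot: [0.25, -3.132, -0.0]
force: [0.4, 0.2, 0.4]
width: 0.751
gripper_force: 0.0
```

```bash
python3 - <<'E'
from h import *
plan([.6027-.074,.1274-.0121,.073],99.3)
cf=cal("wrist"); im=get_image("wrist"); save(im,"w_knob.png")
r=landmark_of("knob_grip","wrist"); print([(round(x["conf"],2),np.round(np.array(x["at"])[::-1]*[640,480]),at_z(cf,x["at"][1]*640,x["at"][0]*480,.075).round(4)) for x in r[:3]])
K=[.5287,.1153]
print([proj(cf,[*K,z]).round(1) for z in (.06,.086)],[proj(cf,[.6027,.1274,.098]).round(1)])
E
```

```text
t 19.8 pos [0.5285 0.1151 0.1741] yawy 99.13 tilt [-0.0001  0.    ] w 0.751 off [-0.0018  0.0009  0.674 ] tw -0.0005
[(0.97, array([313., 248.]), array([0.5295, 0.1125, 0.075 ]))]
[array([317.9, 240. ]), array([318. , 252.7])] [array([318.1, 375.6])]
```

View pics/w_knob.png

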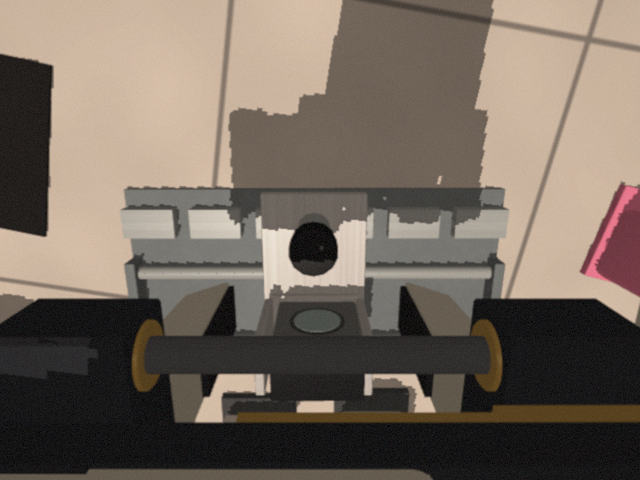

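The cassette stands upright in the nest with its window visible at (317,320). The knob is at (313,248), and the strip's notch gaps are near columns 184, 381 and 447, which puts the middle notch near 315.5. I'll descend onto the knob and grip it.

jog_arm([
  {"offset": [0,-0.012,0.2],"twist": [0,0,0],"fingers": 0.5},
  {"offset": [0,-0.012,0.4],"twist": [0,0,0],"fingers": 0.5},
  {"offset": [0,-0.012,0.6],"twist": [0,0,0],"fingers": 0.5},
  {"offset": [0,-0.012,0.66],"twist": [0,0,0],"fingers": 0.5},
  {"offset": [0,-0.012,0.66],"twist": [0,0,0],"fingers": 0.5},
  {"offset": [0,-0.012,0.66],"twist": [0,0,0],"fingers": -1},
  {"offset": [0,-0.012,0.66],"twist": [0,0,0],"fingers": -1},
  {"offset": [0,-0.012,0.66],"twist": [0,0,0],"fingers": -1},
  {"offset": [0,-0.012,0.66],"twist": [0,0,0],"fingers": -1},
  {"offset": [0,-0.012,0.66],"twist": [0,0,0],"fingers": -1},
  {"offset": [0,-0.012,0.66],"twist": [0,0,0],"fingers": -1},
], newtons=40)

```text
clock: 21.28
position: [0.5288, 0.1135, 0.0753]
ee_rot: [-0.255, 3.131, 0.0]
force: [-0.5, -0.3, 3.6]
width: 0.311
gripper_force: 40.0
```

```bash
python3 - <<'E'
from h import *
o=observe();print(o["force"].round(1),o["gripper_force"]);plan([.5285,.1151,.075])
E
```

```text
[-0.5 -0.3  3.6] 40.000562503701076
t 21.27 pos [0.5288 0.1135 0.0753] yawy 99.32 tilt [0.0001 0.0001] w 0.311 off [0.0004 0.0111 0.0019] tw 0
```

jog_arm([
  {"offset": [0,0,-0.03],"twist": [0,0,0],"fingers": -1},
  {"offset": [0,0,-0.06],"twist": [0,0,0],"fingers": -1},
  {"offset": [0,0,-0.08],"twist": [0,0,0],"fingers": -1},
  {"offset": [0,0,-0.08],"twist": [0,0,0],"fingers": -1},
  {"offset": [0,0,-0.08],"twist": [0,0,0],"fingers": -1},
])

```text
clock: 21.9
position: [0.5288, 0.1135, 0.087]
ee_rot: [-0.255, 3.131, -0.0]
force: [3.1, 0.5, -7.8]
width: 0.314
gripper_force: 40.0
```

jog_arm([
  {"offset": [0,0.05,0],"twist": [0,0,0],"fingers": -1},
  {"offset": [0,0.12,0],"twist": [0,0,0],"fingers": -1},
  {"offset": [0,0.19,0],"twist": [0,0,0],"fingers": -1},
  {"offset": [0,0.26,0],"twist": [0,0,0],"fingers": -1},
  {"offset": [0,0.31,0],"twist": [0,0,0],"fingers": -1},
  {"offset": [0,0.336,0],"twist": [0,0,0],"fingers": -1},
  {"offset": [0,0.336,0],"twist": [0,0,0],"fingers": -1},
  {"offset": [0,0.336,0],"twist": [0,0,0],"fingers": -1},
])

```text
clock: 22.9
position: [0.5207, 0.1637, 0.0872]
ee_rot: [-0.256, 3.131, 0.001]
force: [5.4, 1.7, -8.8]
width: 0.31
gripper_force: 40.0
```

```bash
python3 - <<'E'
from h import *
o=observe();print(o["force"].round(1));plan([.5288-.05*np.sin(np.radians(9.3)),.1135+.05*np.cos(np.radians(9.3)),.0753])
cf=cal("wrist");get_image("wrist")
r=landmark_of("knob_grip","wrist");print([(x["conf"],np.array(x["at"])[::-1]*[640,480]) for x in r[:2]])
im=get_image("scene"); save(im,"s_after.png")
for t in("cassette_mid","lens"): print(t,[(round(x["conf"],2),(np.array(x["at"])[::-1]*[640,480]).round()) for x in landmark_of(t,"scene")[:3]])
E
```

```text
[ 5.4  1.7 -8.8]
t 22.9 pos [0.5207 0.1637 0.0872] yawy 99.33 tilt [0.0003 0.0007] w 0.31 off [ 0.0008 -0.0054  0.0795] tw 0
[(0.65, array([317.824, 327.696]))]
cassette_mid [(0.57, array([378., 242.]))]
lens [(0.84, array([357., 327.])), (0.74, array([446., 299.])), (0.69, array([379., 274.]))]
```

jog_arm([
  {"offset": [0,0,0.02],"twist": [0,0,0],"fingers": -1},
  {"offset": [0,0,0.035],"twist": [0,0,0],"fingers": -1},
  {"offset": [0,0,0.045],"twist": [0,0,0],"fingers": -1},
  {"offset": [0,0,0.045],"twist": [0,0,0],"fingers": -1},
])

```text
clock: 23.65
position: [0.5207, 0.1633, 0.0803]
ee_rot: [-0.255, 3.131, 0.0]
force: [5.3, 2.3, -7.0]
width: 0.31
gripper_force: 40.0
```

The knob has gone below 8 mm with only the spring force on it, so the pin is in the notch. I'll lower it home, release and rise.

jog_arm([
  {"offset": [0,0,0.015],"twist": [0,0,0],"fingers": -1},
  {"offset": [0,0,0.028],"twist": [0,0,0],"fingers": -1},
  {"offset": [0,0,0.028],"twist": [0,0,0],"fingers": -1},
])

```text
clock: 24.02
position: [0.5207, 0.1633, 0.0761]
ee_rot: [-0.255, 3.131, 0.0]
force: [5.7, 1.5, -5.4]
width: 0.314
gripper_force: 40.0
```

jog_arm([
  {"offset": [0,0,0],"twist": [0,0,0],"fingers": 0.3},
  {"offset": [0,0,0],"twist": [0,0,0],"fingers": 0.5},
  {"offset": [0,0,0],"twist": [0,0,0],"fingers": 0.5},
  {"offset": [0,0,0],"twist": [0,0,0],"fingers": 0.5},
  {"offset": [0,0,0],"twist": [0,0,0],"fingers": 0.5},
  {"offset": [0,0,-0.2],"twist": [0,0,0],"fingers": 0.5},
  {"offset": [0,0,-0.5],"twist": [0,0,0],"fingers": 0.5},
  {"offset": [0,0,-0.8],"twist": [0,0,0],"fingers": 0.5},
  {"offset": [0,0,-0.8],"twist": [0,0,0],"fingers": 0.5},
  {"offset": [0,0,-0.8],"twist": [0,0,0],"fingers": 0.5},
  {"offset": [0,0,-0.8],"twist": [0,0,0],"fingers": 0.5},
])

```text
clock: 25.4
position: [0.5198, 0.163, 0.1949]
ee_rot: [0.255, -3.129, 0.001]
force: [-0.7, -0.3, -0.3]
width: 0.749
gripper_force: 0.0
```

```bash
python3 - <<'E'
from h import *
plan([.52,.163,.2])
cf=cal("wrist"); im=get_image("wrist"); save(im,"w_end.png")
r=landmark_of("knob_grip","wrist"); print([(round(x["conf"],2),np.round(np.array(x["at"])[::-1]*[640,480]),at_z(cf,x["at"][1]*640,x["at"][0]*480,.075).round(4)) for x in r[:3]])
m=(im.max(2)<60).astype(np.uint8); m[:190]=0;m[285:]=0
n,l,st,ce=cv2.connectedComponentsWithStats(m)
for s,c in zip(st[1:],ce[1:]):
    if s[4]>300: print("dark",s,c.round(1))
print("pred knob top home/8mm",[proj(cf,[.5205,.1633,z]).round(1) for z in (.086,.094)], 411*.015/(cf[0]["position"][2]-.086))
t=cal("top"); s=get_image("top"); print([(round(x["conf"],2),(np.array(x["at"])[::-1]*[640,480]).round(1)) for x in landmark_of("cassette_mid","top")+landmark_of("nest","top")])
sc=cal("scene"); get_image("scene")
for q in ("cassette_mid","nest","knob_grip"): print(q,[(round(x["conf"],2),(np.array(x["at"])[::-1]*[640,480]).round(1)) for x in landmark_of(q,"scene")[:3]])
nx=np.array([.5205+.074,.1633+.0121]); print("pred scene cass,nest,knob",[proj(sc,[*nx,z]).round(1) for z in(.063,.028)],proj(sc,[.5205,.1633,.075]).round(1), proj(sc,[.5205,.1633,.083]).round(1))
E
```

```text
t 25.4 pos [0.5198 0.163  0.1949] yawy 99.33 tilt [-0.0021 -0.001 ] w 0.749 off [-0.0014 -0.0005 -0.0339] tw 0
[(0.58, array([319., 239.]), array([0.5205, 0.164 , 0.075 ]))]
dark [592 207  48  29 756] [617.2 220.4]
dark [ 296  216   43   49 1689] [317.2 240. ]
pred knob top home/8mm [array([318.1, 243.5]), array([318.1, 247.3])] 24.6751884682002
[(0.54, array([274.9, 235.5])), (0.39, array([454.5, 274.2])), (0.54, array([278.8, 237.8]))]
cassette_mid [(0.7, array([375.5, 243.7]))]
nest [(0.66, array([375.7, 254.9])), (0.32, array([122.5, 280.4])), (0.2, array([172.4, 209. ]))]
knob_grip [(0.66, array([376.3, 217.8]))]
pred scene cass,nest,knob [array([377.4, 241.5]), array([376.2, 253. ])] [372.1 213.9] [372.4 211.2]
```

The release looks good. In the scene picture the knob and cassette sit where the home position and the new notch predict. Handing in.

```bash
python3 -c "
from cell import *
print(sign_off())"
```

```text
the job is handed in; nothing more can be done
None
```

I handed the job in at about 26 s. The cassette was regripped on the mat and lowered into the nest, and the carriage is one notch towards the white measuring head. The knob went back into that notch under its spring, and the arm is clear. After the release I checked the final state by network measurements only, because all 10 picture views were used.

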